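# Unhook the stainer's splash cover and park it in the rack

## Robot

A 6-joint arm with a two-finger parallel gripper is mounted at the origin on the work surface. World frame = base frame: x ahead of the robot, y to its left, z up, the work surface at z = 0. Lengths are in m, angles in rad, forces in N, time in s.
With the tool pointing down it reaches from about 0.25 to 0.775 m from the base axis. Payload 4 kg.
Tool frame: the origin (TCP) lies at the very end of the fingers, on their centre line; the grasp point (between the pads) lies 19 mm behind it; z points along the fingers, y is the line along which they close (so a half turn about z gives the same grasp; the last joint's range is limited). The gripper opens to 94 mm and grips with 3 to 60 N. Pads are 16 mm wide; open, the fingers measure 119 mm over their backs; the gripper's body (75 mm by 177 mm) begins 78 mm behind the grasp point.
Start: joints at [-1.251, 0.087, 1.371, -0, 1.684, -0.103], TCP at [0.226, -0.502, 0.206] pointing down, gripper open.
Joint ranges: [-3.1, 3.1], [-0.76, 2.03], [0.27, 2.55], [-1.08, 4.22], [0.17, 2.65], [-2.57, 2.57]. Speed limits (rad/s): [2.79, 2.79, 3.14, 3.14, 3.14, 3.14].

## Interface

Orientations are given as [roll, pitch, yaw] about the fixed x, y, z axes, in that order (R = Rz(yaw) Ry(pitch) Rx(roll)).
In Python, from bench import robot gives the robot as it stands. The module is installed in compiled form; this text tells all that it offers.
- The arm moves only by the tool move_arm, never from a script. Its argument "deltas" is one flat list of numbers, 7 for each row, row after row: the turn, a rotation vector about the tool's x, y, z in rad, then the shift along the tool's x, y, z in cm, then the closure, from -1 (fully open) to 1 (shut). A call has 1 to 8 rows; each row is the pose to reach, as a shift and turn from the pose commanded when the call began, along the tool's axes at that moment; what a row does not reach only later rows make up. A row lasts 1/10 s, in which the tool goes at most 50 mm and 8.59 degrees, less where a joint would pass 70% of its speed; a pose out of reach is approached as far as the arm can. A call with a gripper value outside its range is refused whole. The fingers move at their own pace and stop on an object; the grip force is fixed at half the most. Time passes only in rows, so rows that repeat a pose let the fingers close. It gives the time, the measured TCP pose, the force, the opening and the grip force at its end, in the units of the state.
- robot.get_obs(): the state, without advancing time (a new reading comes with each control period).
- robot.snapshot(name): name is "scene" or "top" or "wrist"; returns a dict with "image" (384x512x3 uint8, red, green, blue), "depth" (384x512 float32, m along the optical axis (not along the pixel's ray), 0 where there is no reading), "fov_y" (degrees; the focal length in pixels is half the picture's height over the tangent of half this angle, whatever the lens; pixels are square), "cx", "cy" (the principal point, pixels), "origin" and "orientation" of the camera in the world; the wrist camera has in their place "T_tool_cam" (4x4, takes a point from camera to tool coordinates, whose origin is the TCP and whose axes are the flange's). Camera axes: x right, y up, looking along -z (the intrinsics and any distortion apply to the point x, -y, -z); pixel columns grow to the right and rows downward; lengths in m; the calibration is good to about 2 mm. A picture is of the moment at which its call begins: read the wrist's pose just before it.
- robot.close_job(): hands the job in; it is judged then, once.
The state is a dict: "time": time; "joint_positions": joint angles; "qvel": joint speeds; "joint_torque": joint torques, N m; "tool_pos": TCP position; "ee_rot": TCP orientation; "wrist_force": force on the tool from outside, world axes, zero at the start; "wrist_torque": the same for the moment, N m; "width": finger opening in m; "finger_force": force on a finger pad.
Only numpy, scipy, OpenCV 4.12 (cv2) and the standard library are available. Lean on these libraries where they do the work, as an engineer would, in place of code of your own. Each camera call takes 0.05 s, during which the arm holds its last target. There are 200 camera calls.

## Task

Take the splash cover off the sloped slide stainer: reach under its overhanging lower end and tip it up until it stands in the groove leaning back on the rear bar by itself, and let go of it there. Then take it by its top edge, lift its lip up off the ledge, and stand it upright, lip end down, in the middle of the wire rack's slot, setting it down gently; never let it drop on the bench, and leave the tube rack, bottle and beaker where they are.

Things in the scene. Friction and masses are not known exactly. Their poses are not given: they have to be found in the camera images.
- cover: loose flat grey plastic plate, 160 x 130 x 7 mm, 0.13-0.25 kg. Origin: centre of its underside. Own x: from its free lower end (-80 mm) to its lip end (+80 mm); y: across its width; z: out of its outer face (at +7 mm). At the lip end a lip across the whole width, 7 mm thick, reaches 16 mm below the underside, so that end is a flat foot 23 mm wide
- cover_low_edge (a point): middle of the cover's free lower edge face; axes as the cover. At the start the cover slopes 20 degrees, its lip hooked behind the ledge, this edge towards the stainer's front, its underside 63 mm above the bench, overhanging the front wall by 31 mm. When the cover leans back on the rear bar, this edge is on top, about 245 mm above the bench
- cover_lip (a point): middle of the cover's lip-end face, at the plate's mid thickness, 160 mm from cover_low_edge; axes as the cover. When the low edge is pushed up the cover turns about the ledge and slides up to 20 mm backwards, this end dropping into the groove; past upright the cover falls back on the rear bar and stays, leaning 5 to 12 degrees, standing on this end
- stainer: fixed white slide stainer with sloped top, 170 mm wide, x = -65 to 145 mm. Origin on the bench, own z up, front at own -x: front wall's face at x = -54 mm, below it a foot plate 12 mm high to x = -65 mm. Side cheeks beside the cover: inner faces y = +-69 mm, tops below z = 125 mm
- stainer_ledge (a point): top middle of the ledge, a steel bar 8 mm thick along the stainer's y (bar centre x = 56, z = 110 mm in the stainer). Axes as the stainer. Behind it is a groove, x = 60 to 88 mm, floor at z = 88 mm, rear wall up to z = 103 mm; behind that the rear bar, 8 mm thick, 100 mm long, along y, centre x = 97.5, z = 148 mm, on two posts
- rack: fixed steel wire drying rack: grey base plate 100 x 190 mm, 6 mm thick, with two parallel wire fences along its own y, 84 mm tall, 170 mm long, with a clear slot 40 mm wide between them. Origin on the bench under the slot's middle; own y along the slot, x across it, z up
- rack_slot (a point): middle of the slot's floor, 6 mm above the bench; axes as the rack
- tube_rack: bystander: white rack 70 x 90 mm holding six capped sample tubes, 102 mm tall; origin: centre of its underside
- reagent_bottle: bystander: amber bottle, 60 mm diameter, 140 mm tall; origin: centre of its underside
- beaker: bystander: glass beaker, 70 mm wide, 80 mm tall; origin: centre of its underside
Mind the look-alikes: they are no part of the job. There is more than one size of the cover; the job needs the smallest. Of the things that look like the rack, the largest one is meant.

How it is judged:
By the outcome, as a careful person would: the job done as asked, in the order asked, and still so for the second after the job is handed in, with the robot touching nothing.
It also fails if it takes over 67 s, if anything falls off the work surface, if the arm or the gripper's body presses on something with over 40 N, if the wrist force passes 120 N, or if a joint passes its speed limit or range.

## Working session

There is one attempt and no reset: what is moved stays moved. The work goes in short steps, Python scripts to look and compute and a tool call to move; the robot and the scene stay as the last step left them, time stands still between calls to the robot, and variables do not carry over. Pictures are saved under pics/ and viewed, at most 10 in all, crops included, and the job is handed in when it is done.

Besides the shell and the picture viewer there is one more tool, called after ">>>" as name(argument=value, ...) on one line, values as JSON. move_arm: Moves the arm, as the interface text tells. Its arguments: {"type":"object","properties":{"deltas":{"type":"array","items":{"type":"number"}}},"required":["deltas"]}

```bash
mkdir -p pics; cat > h.py <<'E'
import numpy as np, cv2, pickle
from scipy.spatial.transform import Rotation as R
from bench import robot
def snap(name, fn):
    o=robot.get_obs(); s=robot.snapshot(name); s['obs']=o
    pickle.dump(s,open(f'pics/{fn}.pkl','wb')); cv2.imwrite(f'pics/{fn}.png',s['image'][:,:,::-1]); return s
def load(fn): return pickle.load(open(f'pics/{fn}.pkl','rb'))
def pts(s):
    d=s['depth'];h,w=d.shape;f=h/2/np.tan(np.radians(s['fov_y'])/2)
    v,u=np.mgrid[:h,:w]
    P=np.stack([(u-s['cx'])/f*d,-(v-s['cy'])/f*d,-d],-1)
    if 'T_tool_cam' in s:
        T=s['T_tool_cam'];P=P@T[:3,:3].T+T[:3,3]
        o=s['obs'];return P@R.from_euler('xyz',o['ee_rot']).as_matrix().T+o['tool_pos']
    q=np.array(s['orientation'])
    M=q if q.shape==(3,3) else R.from_euler('xyz',q).as_matrix() if q.shape==(3,) else R.from_quat(q).as_matrix()
    return P@M.T+np.array(s['origin'])
E
python3 - <<'E'
from h import *
for n in('scene','top'):
    s=snap(n,n+'0'); print({k:v for k,v in s.items() if k not in('image','depth','obs')})
a=load('scene0')['image'];b=load('top0')['image']
print(robot.get_obs())
E
```

```text
{'fov_y': 51.414965663633836, 'cx': 261.0540843714754, 'cy': 192.48661641697143, 'origin': array([1.08384228, 0.40761353, 1.19237409]), 'orientation': array([ 0.60058528, -0.01314839,  2.36514857])}
{'fov_y': 47.11676039077429, 'cx': 260.2879758184407, 'cy': 192.07725788388277, 'origin': array([ 0.31518616, -0.1198525 ,  1.43244031]), 'orientation': array([ 1.80010797e-01, -1.14594779e-03, -1.59550309e+00])}
{'time': 0.1, 'joint_positions': array([-1.25109527e+00,  8.78899748e-02,  1.37205118e+00, -3.87624659e-05,
        1.68358051e+00, -1.03083084e-01]), 'qvel': array([ 0.00022431, -0.00056566, -0.00484296,  0.00076491,  0.00194913,
        0.0005074 ]), 'joint_torque': array([ 2.58871849e-03, -3.41251266e+01, -3.03301334e+01,  7.20772496e-02,
        3.03519820e-02, -9.00115924e-05]), 'tool_pos': array([ 0.22550866, -0.50112675,  0.2044427 ]), 'ee_rot': array([-3.13966992e+00, -1.60176296e-04,  4.22779663e-01]), 'wrist_force': array([ 0.51825887, -0.74145763, -0.19815962]), 'wrist_torque': array([ 0.00974771, -0.07067856,  0.0229243 ]), 'finger_force': 0.0, 'width': 0.0937340598483911}
```

View pics/scene0.png

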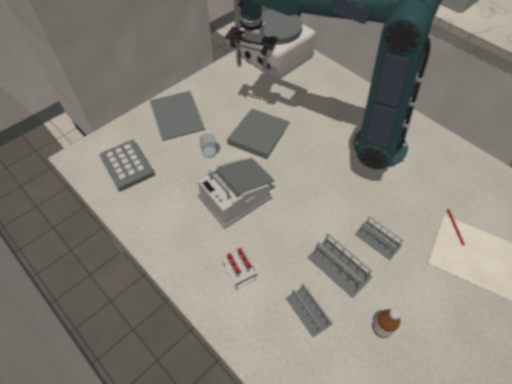

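View pics/top0.png

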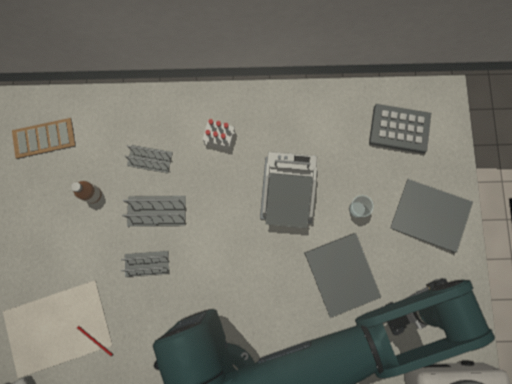

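The cover candidates in the top picture are the plate on the stainer at (290,200), a loose plate at (343,273) and another at (432,215). I choose the one on the stainer, which is the smallest and the only sloped one. The rack candidates are at (150,158), (155,211) and (147,264), and I choose the middle one, the largest. Next I measure both, using one enlarged crop.

```bash
python3 - <<'E'
from h import *
s=load('top0');P=pts(s);im=s['image']
c1=cv2.resize(im[140:245,250:330],None,fx=5,fy=5,interpolation=cv2.INTER_CUBIC)
c2=cv2.resize(im[140:245,110:200],None,fx=4,fy=5,interpolation=cv2.INTER_CUBIC)
cv2.imwrite('pics/crop.png',np.hstack([c1,c2])[:,:,::-1])
for r in range(150,242,6): print(r,[f"{P[r,c][0]:.3f},{P[r,c][1]:.3f},{P[r,c][2]:.3f}" for c in (256,264,272,290,306,314,320)])
for n,(r0,r1,c0,c1) in dict(A=(140,175,120,178),B=(190,230,118,192),C=(248,280,118,174)).items():
    Q=P[r0:r1,c0:c1].reshape(-1,3);Q=Q[(Q[:,2]>.012)&(Q[:,2]<.2)]
    print(n,len(Q),Q.min(0),Q.max(0),cv2.minAreaRect(Q[:,:2].astype('f4')*1000))
for n,(r,c) in dict(bottle=(190,84),beak=(207,361),tube=(132,218)).items(): print(n,P[r,c])
E
```

```text
150 ['0.720,-0.117,0.001', '0.719,-0.144,-0.000', '0.719,-0.171,-0.001', '0.718,-0.232,-0.002', '0.717,-0.286,-0.004', '0.716,-0.312,-0.001', '0.715,-0.333,-0.002']
156 ['0.700,-0.117,-0.002', '0.697,-0.143,0.005', '0.672,-0.167,0.097', '0.670,-0.223,0.099', '0.667,-0.272,0.107', '0.667,-0.298,0.103', '0.695,-0.332,-0.006']
162 ['0.678,-0.116,-0.000', '0.677,-0.143,0.003', '0.653,-0.166,0.096', '0.637,-0.218,0.153', '0.649,-0.272,0.103', '0.648,-0.297,0.103', '0.674,-0.331,-0.004']
168 ['0.659,-0.116,-0.005', '0.657,-0.142,0.001', '0.633,-0.166,0.098', '0.629,-0.221,0.108', '0.630,-0.271,0.100', '0.626,-0.294,0.114', '0.654,-0.330,-0.006']
174 ['0.637,-0.115,0.000', '0.633,-0.142,0.014', '0.609,-0.164,0.120', '0.615,-0.222,0.088', '0.614,-0.272,0.085', '0.607,-0.293,0.116', '0.633,-0.329,-0.003']
180 ['0.617,-0.115,-0.000', '0.614,-0.141,0.010', '0.590,-0.164,0.122', '0.589,-0.219,0.119', '0.587,-0.267,0.125', '0.589,-0.293,0.112', '0.612,-0.327,-0.000']
186 ['0.597,-0.114,-0.001', '0.594,-0.141,0.009', '0.573,-0.164,0.112', '0.572,-0.219,0.111', '0.571,-0.268,0.111', '0.570,-0.291,0
[... 1436 characters left out ...]
'0.414,-0.298,-0.001', '0.413,-0.317,0.006']
A 170 [0.6524273  0.17257311 0.01213939] [0.72707931 0.30636771 0.06772989] ((687.8792724609375, 240.29917907714844), (131.21849060058594, 57.989017486572266), 78.85655975341797)
B 332 [0.47249559 0.12138876 0.01201801] [0.56491658 0.30019225 0.0916977 ] ((520.487060546875, 211.064697265625), (89.1637191772461, 179.68809509277344), 2.198909044265747)
C 140 [0.32163952 0.17607576 0.01206293] [0.37219963 0.30639708 0.0715541 ] ((345.493408203125, 241.88975524902344), (47.743038177490234, 130.44906616210938), 2.831874132156372)
bottle [0.57421233 0.40834943 0.11586697]
beak [ 0.51720316 -0.45666721  0.0041583 ]
tube [0.76960355 0.00568724 0.05051018]
```

View pics/crop.png

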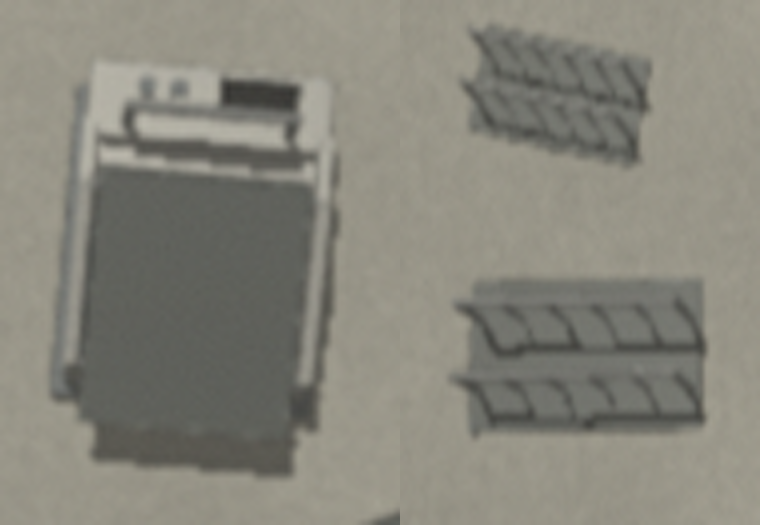

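>>> move_arm(deltas=[0,0,0,0,0,-15,0,0,0,0,0,0,-15,0,0,0,0.42,10,-8,-15,0,0,0,0.42,26,-21,-15,0,0,0,0.42,26,-21,-15,0,0,0,0.42,26,-21,-15,0,0,0,0.42,26,-21,-15,0,0,0,0.42,26,-21,-15,0])

```text
time: 0.9
tool_pos: [0.3586, -0.2376, 0.3508]
ee_rot: [-3.141, 0.0, 0.002]
wrist_force: [0.5, -0.7, -1.2]
width: 0.047
finger_force: 0.0
```

```bash
cat >> h.py <<'E'
def log():
    o=robot.get_obs(); L=open('obs.txt','a'); L.write(repr([list(map(float,o[k])) for k in('joint_positions','tool_pos','ee_rot')])+'\n')
    print(round(o['time'],2),*(np.round(o[k],3) for k in('joint_positions','tool_pos','ee_rot','wrist_force','width'))); return o
E
python3 - <<'E'
from h import *
log()
s=load('top0');P=pts(s)
# plane of the cover
m=np.zeros(P.shape[:2],bool);m[186:226,262:316]=1
Q=P[m]; k=(Q[:,0]>.46)&(Q[:,0]<.57)&(Q[:,1]<-.17)&(Q[:,1]>-.265)&(Q[:,2]>.05);Q=Q[k]
A=np.c_[Q[:,:2],np.ones(len(Q))]
for _ in range(5):
    c=np.linalg.lstsq(A,Q[:,2],rcond=None)[0];r=Q[:,2]-A@c;g=abs(r)<.006;Q,A=Q[g],A[g]
print('plane',c,np.degrees(np.arctan(np.hypot(c[0],c[1]))),np.degrees(np.arctan2(c[1],c[0])))
hsv=cv2.cvtColor(s['image'],cv2.COLOR_RGB2GRAY)
al=P[...,:2]@c[:2]+c[2]
mm=(abs(P[...,2]-al)<.008)&(hsv<115)&(P[...,2]>.05)
mm[:150]=0;mm[240:]=0;mm[:,:255]=0;mm[:,325:]=0
mm=cv2.morphologyEx(mm.astype('u1'),cv2.MORPH_OPEN,np.ones((3,3)))
X=P[mm>0];X[:,2]=X[:,:2]@c[:2]+c[2]
print(len(X),X.min(0),X.max(0),cv2.minAreaRect((X[:,:2]*1000).astype('f4')))
cv2.imwrite('pics/m.png',mm*255)
for r in range(176,232,5):
    w=np.where(mm[r])[0]
    if len(w): print(r,w.min(),w.max(),P[r,w.min()],P[r,w.max()])
E
```

```text
0.9 [-0.717 -0.161  1.325  0.     1.979  0.851] [ 0.359 -0.238  0.351] [-3.141e+00  0.000e+00  2.000e-03] [ 0.519 -0.691 -1.222] 0.047
plane [ 0.36298502 -0.03880661 -0.10321317] 20.05478864235088 -6.10229478228623
2148 [ 0.44948519 -0.28312594  0.06932924] [ 0.60907674 -0.14281957  0.12481271] ((528.8968505859375, -213.4046173095703), (129.9632110595703, 151.94525146484375), 83.59163665771484)
176 270 301 [ 0.60300521 -0.15809749  0.1200306 ] [ 0.60082782 -0.25268358  0.1194118 ]
181 270 311 [ 0.58819997 -0.15775673  0.11637261] [ 0.58514208 -0.28286546  0.11635375]
186 269 311 [ 0.57393112 -0.15442677  0.11024367] [ 0.57010497 -0.28248046  0.1137608 ]
191 269 310 [ 0.55932651 -0.15412016  0.10509978] [ 0.55538999 -0.27920647  0.10982376]
196 268 310 [ 0.54574152 -0.15087665  0.09414725] [ 0.54117687 -0.27940962  0.1023271 ]
201 268 309 [ 0.52968641 -0.15037865  0.09691444] [ 0.52682798 -0.2764576   0.09546309]
206 267 309 [ 0.51482754 -0.14696108  0.09302106] [ 0.51146062 -0.27589258  0.09437781]
211 267 308 [ 0.50041543 -0.14669287  0.08513779] [ 0.49675206 -0.27272111  0.08926125]
216 267 308 [ 0.48628185 -0.14648318  0.07410453] [ 0.48162293 -0.27235166  0.08649547]
221 266 307 [ 0.47052761 -0.14292171  0.07623341] [ 0.46729728 -0.2696229   0.07724256]
226 284 307 [ 0.45413973 -0.19832928  0.0715594 ] [ 0.45230344 -0.2694792   0.07239496]
```

>>> move_arm(deltas=[0,0.5,0,0,0,0,0,0,0.5,0,0,0,0,0,0,0.5,0,0,0,0,0,0,0.5,0,0,0,0,0,0,0.5,0,0,0,0,0])

```text
time: 1.4
tool_pos: [0.3568, -0.2395, 0.3498]
ee_rot: [-3.141, -0.499, -0.001]
wrist_force: [-0.0, 0.3, 0.7]
width: 0.0468
finger_force: 0.0
```

```bash
python3 - <<'E'
from h import *
log()
E
```

```text
1.4 [-1.09  -0.46   1.629  0.443  1.711  0.603] [ 0.357 -0.239  0.35 ] [-3.141e+00 -4.990e-01 -1.000e-03] [-0.001  0.341  0.704] 0.047
```

```bash
cat > kin.py <<'E'
from h import *
from scipy.optimize import least_squares
LO=np.array([-3.1,-.76,.27,-1.08,.17,-2.57]);HI=np.array([3.1,2.03,2.55,4.22,2.65,2.57])
def rot(q,s=(1,1,0)): return R.from_euler('ZYZYZ',[q[0],q[1]+q[2],s[0]*q[3],q[4],s[1]*q[5]+s[2]])
def fk(q,p,s):
    d,a,b,e1,e2,l=p; r=rot(q,s)
    v=np.array([a*np.sin(q[1])+b*np.sin(q[1]+q[2]),e1,d+a*np.cos(q[1])+b*np.cos(q[1]+q[2])])
    return R.from_euler('z',q[0]).apply(v)+r.apply([0,e2,l]), r
D=[(np.array([-1.25109527,.08789,1.37205,0,1.68358,-.103083]),np.array([.22550866,-.50112675,.2044427]),np.array([-3.13967,-.00016,.42278]))]
D+=[tuple(map(np.array,eval(l))) for l in open('obs.txt')]
def fit():
    best=None
    for s4 in(1,-1):
        for s6 in(1,-1):
            for o in np.arange(4)*np.pi/2:
                s=(s4,s6,o)
                e=sum((rot(q,s).inv()*R.from_euler('xyz',w)).magnitude() for q,t,w in D)
                if best is None or e<best[0]: best=(e,s)
    s=best[1]
    f=least_squares(lambda p:np.concatenate([fk(q,p,s)[0]-t for q,t,w in D]+[1e-4*np.r_[p[3]+.0,p[4]]]),[.2,.33,.5,.05,0,.35])
    return f.x,s,best[0],f.fun
def ik(t,r,p,s,seeds):
    best=None
    for q0 in seeds:
        def g(q):
            a,b=fk(q,p,s); return np.r_[(a-t)*5,(b.inv()*r).as_rotvec()]
        f=least_squares(g,np.clip(q0,LO+.01,HI-.01),bounds=(LO,HI))
        if best is None or f.cost<best.cost: best=f
        if f.cost<1e-8: break
    return best.x,np.sqrt(2*best.cost)
E
python3 - <<'E'
from kin import *
p,s,e,res=fit();print(p,s,e,np.abs(res).max())
rng=np.random.default_rng(0);seeds=[D[-1][0]]+[rng.uniform(LO,HI) for _ in range(12)]
# approach direction: azimuth az, a = angle below horizontal ; closing axis horizontal
def rt(az,a):
    z=np.array([np.cos(az)*np.cos(a),np.sin(az)*np.cos(a),-np.sin(a)]);y=np.array([np.sin(az),-np.cos(az),0]);return R.from_matrix(np.c_[np.cross(y,z),y,z])
for az in(-6,-30,-60,20,40):
  for a in(15,25,35,45):
    q,er=ik(np.array([.46,-.205,.04]),rt(np.radians(az),np.radians(a)),p,s,seeds);print(az,a,round(er,4),np.round(q,2))
E
```

```text
Traceback (most recent call last):
  File "kin.py", line 17, in fit
    e=sum((rot(q,s).inv()*R.from_euler('xyz',w)).magnitude() for q,t,w in D)
  File "kin.py", line 17, in <genexpr>
    e=sum((rot(q,s).inv()*R.from_euler('xyz',w)).magnitude() for q,t,w in D)
           ~~~^^^^^
  File "kin.py", line 4, in rot
    def rot(q,s=(1,1,0)): return R.from_euler('ZYZYZ',[q[0],q[1]+q[2],s[0]*q[3],q[4],s[1]*q[5]+s[2]])
                                 ~~~~~~~~~~~~^^^^^^^^^^^^^^^^^^^^^^^^^^^^^^^^^^^^^^^^^^^^^^^^^^^^^^^^
  File "scipy/spatial/transform/_rotation.pyx", line 1413, in scipy.spatial.transform._rotation.Rotation.from_euler
ValueError: Expected axis specification to be a non-empty string of upto 3 characters, got ZYZYZ
```

```bash
sed -i "s/return R.from_euler('ZYZYZ',\[q\[0\],q\[1\]+q\[2\],s\[0\]\*q\[3\],q\[4\],\(.*\)\])/return R.from_euler('ZYZ',[q[0],q[1]+q[2],s[0]*q[3]])*R.from_euler('YZ',[q[4],\1])/" kin.py
cat > t.py <<'E'
from kin import *
p,s,e,res=fit();print(p,s,e,np.abs(res).max())
rng=np.random.default_rng(0);seeds=[D[-1][0]]+[rng.uniform(LO,HI) for _ in range(12)]
def rt(az,a):
    z=np.array([np.cos(az)*np.cos(a),np.sin(az)*np.cos(a),-np.sin(a)]);y=np.array([np.sin(az),-np.cos(az),0]);return R.from_matrix(np.c_[np.cross(y,z),y,z])
if __name__=='__main__':
 for az in(-6,-30,-60,20,40):
  for a in(15,25,35,45):
    q,er=ik(np.array([.46,-.205,.04]),rt(np.radians(az),np.radians(a)),p,s,seeds);print(az,a,round(er,4),np.round(q,2))
E
time python3 t.py
```

```text
[ 0.09430254  0.39042498  0.52707161  0.05600021 -0.00609093  0.33888844] (1, 1, np.float64(1.5707963267948966)) 3.891541639091773e-05 0.009228272483065153
-6 15 0.2189 [-1.22 -0.36  2.55  1.44  1.16 -0.49]
-6 25 0.1363 [-1.11 -0.56  2.55  1.21  0.97 -0.13]
-6 35 0.0236 [-1.   -0.67  2.55  1.    0.86  0.14]
-6 45 0.0 [-0.89 -0.62  2.44  0.73  0.85  0.42]
-30 15 0.3759 [-0.33 -0.65  2.55 -0.92  0.39  2.57]
-30 25 0.2384 [-0.47 -0.72  2.55 -0.26  0.39  1.85]
-30 35 0.0936 [-0.54 -0.75  2.55 -0.01  0.46  1.57]
-30 45 0.0 [-0.56 -0.72  2.5   0.05  0.58  1.5 ]
-60 15 0.2842 [-0.01  0.    2.55  4.22  1.2  -2.07]
-60 25 0.3218 [-0.33 -0.72  2.55 -0.74  0.57  2.57]
-60 35 0.2202 [-0.31 -0.64  2.47 -0.67  0.67  2.57]
-60 45 0.1166 [-0.28 -0.52  2.35 -0.59  0.8   2.57]
20 15 0.0 [-1.28 -0.09  2.4   1.34  1.44 -0.73]
20 25 0.0 [-1.22 -0.21  2.37  1.2   1.34 -0.55]
20 35 0.0 [-1.14 -0.29  2.32  1.04  1.25 -0.35]
20 45 0.0 [-1.04 -0.31  2.25  0.85  1.19 -0.14]
40 15 0.0 [-1.22  0.19  2.11  1.14  1.65 -0.79]
40 25 0.0 [-1.18  0.08  2.1   1.04  1.55 -0.67]
40 35 0.0 [-1.12 -0.01  2.08  0.92  1.47 -0.54]
40 45 0.0 [-1.04 -0.08  2.05  0.79  1.4  -0.4 ]
real	0m1.849s
user	0m2.126s
sys	0m0.058s
```

```bash
cat > plan.py <<'E'
from t import *
O=np.array([.538,-.2145]);Y=np.radians(-6.4)
def S(sx,z,sy=0.): return np.array([O[0]+np.cos(Y)*sx/1e3-np.sin(Y)*sy/1e3,O[1]+np.sin(Y)*sx/1e3+np.cos(Y)*sy/1e3,z/1e3])
def deltas(wps,start=None):
    """wps: list of (pos, Rotation)"""
    o=robot.get_obs(); t0,r0=start or (o['tool_pos'],R.from_euler('xyz',o['ee_rot']))
    q=o['joint_positions']
    for t,r in wps:
        q2,er=ik(t,r,p,s,[q]+seeds)
        print(np.round(t,3),'turn',np.round((r0.inv()*r).as_rotvec(),3),'cm',np.round(r0.inv().apply(t-t0)*100,1),'| ik',round(er,3),np.round(q2,2));q=q2
E
python3 - <<'E'
from plan import *
r=rt(np.radians(20),np.radians(25))
deltas([(S(-150,150),r),(S(-120,40),r),(S(-72,38),r),(S(-72,48),r),(S(-81,102),r),(S(-64,165),r),(S(-39,202),r),(S(6,223),r),(S(43,221),r),(S(68,208),r),(S(84,204),r)])
E
```

```text
[ 0.09430254  0.39042498  0.52707161  0.05600021 -0.00609093  0.33888844] (1, 1, np.float64(1.5707963267948966)) 3.891541639091773e-05 0.009228272483065153
[ 0.389 -0.198  0.15 ] turn [ 0.259  0.628 -0.244] cm [-6.8 -4.2 19.1] | ik 0.0 [-1.42 -0.5   2.35  1.1   1.63 -0.34]
[ 0.419 -0.201  0.04 ] turn [ 0.259  0.628 -0.244] cm [-9.4 -3.8 30.2] | ik 0.0 [-1.34 -0.28  2.43  1.14  1.43 -0.57]
[ 0.466 -0.206  0.038] turn [ 0.259  0.628 -0.244] cm [-5.3 -3.3 32.6] | ik 0.0 [-1.21 -0.19  2.36  1.21  1.32 -0.55]
[ 0.466 -0.206  0.048] turn [ 0.259  0.628 -0.244] cm [-4.8 -3.3 31.7] | ik 0.0 [-1.21 -0.21  2.36  1.2   1.33 -0.52]
[ 0.458 -0.205  0.102] turn [ 0.259  0.628 -0.244] cm [-3.  -3.4 26.6] | ik 0.0 [-1.23 -0.32  2.32  1.17  1.4  -0.4 ]
[ 0.474 -0.207  0.165] turn [ 0.259  0.628 -0.244] cm [ 1.5 -3.2 21.9] | ik 0.0 [-1.19 -0.37  2.23  1.16  1.42 -0.25]
[ 0.499 -0.21   0.202] turn [ 0.259  0.628 -0.244] cm [ 5.4 -2.9 19.8] | ik 0.0 [-1.13 -0.35  2.14  1.16  1.4  -0.17]
[ 0.544 -0.215  0.223] turn [ 0.259  0.628 -0.244] cm [10.4 -2.4 20.1] | ik 0.0 [-1.04 -0.27  2.04  1.17  1.32 -0.11]
[ 0.581 -0.219  0.221] turn [ 0.259  0.628 -0.244] cm [13.5 -2.  22. ] | ik 0.0 [-0.97 -0.2   1.98  1.18  1.25 -0.1 ]
[ 0.606 -0.222  0.208] turn [ 0.259  0.628 -0.244] cm [15.  -1.7 24.4] | ik 0.0 [-0.93 -0.14  1.96  1.19  1.2  -0.11]
[ 0.621 -0.224  0.204] turn [ 0.259  0.628 -0.244] cm [16.3 -1.6 25.5] | ik 0.0 [-0.9  -0.1   1.93  1.2   1.18 -0.11]
```

>>> move_arm(deltas=[0.26,0.63,-0.24,-6.8,-4.2,19.1,1,0.26,0.63,-0.24,-6.8,-4.2,19.1,1,0.26,0.63,-0.24,-6.8,-4.2,19.1,1,0.26,0.63,-0.24,-6.8,-4.2,19.1,1,0.26,0.63,-0.24,-6.8,-4.2,19.1,1,0.26,0.63,-0.24,-6.8,-4.2,19.1,1,0.26,0.63,-0.24,-6.8,-4.2,19.1,1,0.26,0.63,-0.24,-6.8,-4.2,19.1,1])

```text
time: 2.2
tool_pos: [0.3907, -0.1989, 0.1533]
ee_rot: [3.135, -1.134, 0.358]
wrist_force: [0.7, -0.7, 0.9]
width: 0.0002
finger_force: 0.0
```

```bash
python3 - <<'E'
from plan import *
log(); snap('wrist','w1')
r=rt(np.radians(20),np.radians(25))
deltas([(S(-150,150),r),(S(-125,40),r),(S(-72,38),r)])
E
```

```text
[ 0.09430254  0.39042498  0.52707161  0.05600021 -0.00609093  0.33888844] (1, 1, np.float64(1.5707963267948966)) 3.891541639091773e-05 0.009228272483065153
2.2 [-1.457 -0.235  2.207  1.079  1.601 -0.464] [ 0.391 -0.199  0.153] [ 3.135 -1.134  0.358] [ 0.683 -0.728  0.898] 0.0
[ 0.389 -0.198  0.15 ] turn [-0.001  0.     0.006] cm [-0.4 -0.2  0. ] | ik 0.0 [-1.42 -0.5   2.35  1.1   1.63 -0.34]
[ 0.414 -0.201  0.04 ] turn [-0.001  0.     0.006] cm [-9.4  0.9  6.7] | ik 0.0 [-1.35 -0.29  2.43  1.14  1.44 -0.57]
[ 0.466 -0.206  0.038] turn [-0.001  0.     0.006] cm [-7.6  3.3 11.1] | ik 0.0 [-1.21 -0.19  2.36  1.21  1.32 -0.55]
```

View pics/w1.png

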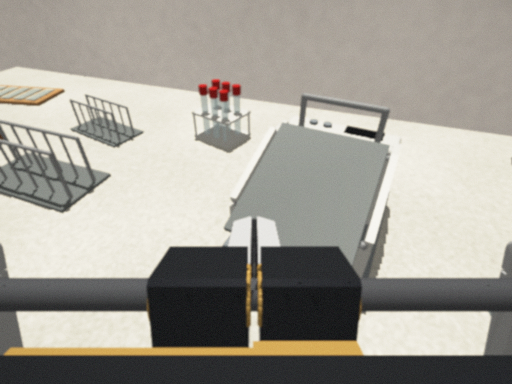

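The wrist view shows the closed fingers at about (255,230) just in front of the cover's low edge, which runs from (230,225) to (355,265). The cover lies between its cheeks with the rear bar behind it at (345,102). I go down and under the edge.

>>> move_arm(deltas=[0,0,0,-5,0.5,3.5,1,0,0,0,-9.4,0.9,6.7,1,0,0,0,-9.4,0.9,6.7,1,0,0,0,-9.4,0.9,6.7,1,0,0,0,-9.4,0.9,6.7,1])

```text
time: 2.75
tool_pos: [0.4138, -0.1999, 0.0396]
ee_rot: [3.134, -1.136, 0.359]
wrist_force: [0.3, -1.0, 0.1]
width: 0.0005
finger_force: 0.0
```

```bash
python3 - <<'E'
from plan import *
log()
r=rt(np.radians(20),np.radians(25))
deltas([(S(-72,38),r),(S(-72,50),r)])
E
```

```text
[ 0.10349857  0.43121379  0.53323773  0.03804113 -0.02598401  0.39002131] (1, 1, np.float64(1.5707963267948966)) 3.8915416391370835e-05 0.03921074933490504
2.75 [-1.387  0.06   2.259  1.14   1.394 -0.749] [ 0.414 -0.2    0.04 ] [ 3.134 -1.136  0.359] [ 0.267 -1.019  0.085] 0.0
[ 0.466 -0.206  0.038] turn [-0.001 -0.002  0.004] cm [1.8 2.4 4.3] | ik 0.0 [-1.28 -0.1   2.33  1.19  1.35 -0.64]
[ 0.466 -0.206  0.05 ] turn [-0.001 -0.002  0.004] cm [2.9 2.4 3.8] | ik 0.0 [-1.28 -0.12  2.33  1.18  1.36 -0.61]
```

>>> move_arm(deltas=[0,0,0,0.9,1.2,2.1,1,0,0,0,1.8,2.4,4.3,1,0,0,0,1.8,2.4,4.3,1,0,0,0,2.3,2.4,4.0,1,0,0,0,2.9,2.4,3.8,1,0,0,0,2.9,2.4,3.8,1])

```text
time: 3.35
tool_pos: [0.4649, -0.2058, 0.049]
ee_rot: [3.139, -1.137, 0.352]
wrist_force: [0.0, 1.0, -0.2]
width: 0.0004
finger_force: 0.4
```

```bash
python3 - <<'E'
from plan import *
log()
r=rt(np.radians(20),np.radians(25))
deltas([(S(*a),r) for a in [(-78,75),(-81,102),(-76,135),(-64,165),(-52,185),(-39,202)]])
s=snap('scene','s1');cv2.imwrite('pics/s1c.png',cv2.resize(s['image'][60:280,140:380],None,fx=2.5,fy=2.5)[:,:,::-1])
E
```

```text
[ 0.16685814  0.37669846  0.52194128  0.03149771 -0.0364476   0.39591119] (1, 1, np.float64(1.5707963267948966)) 3.891541639188116e-05 0.03737909085472699
3.35 [-1.245  0.088  2.197  1.22   1.309 -0.673] [ 0.465 -0.206  0.049] [ 3.139 -1.137  0.352] [ 0.032  0.983 -0.158] 0.0
[ 0.46  -0.206  0.075] turn [-0.    -0.002  0.001] cm [ 2.2 -0.1 -1.5] | ik 0.0 [-1.29 -0.11  2.29  1.17  1.38 -0.59]
[ 0.458 -0.205  0.102] turn [-0.    -0.002  0.001] cm [ 4.5 -0.3 -2.9] | ik 0.0 [-1.3  -0.17  2.28  1.15  1.41 -0.53]
[ 0.462 -0.206  0.135] turn [-0.    -0.002  0.001] cm [ 7.7 -0.1 -3.8] | ik 0.0 [-1.29 -0.21  2.25  1.15  1.44 -0.45]
[ 0.474 -0.207  0.165] turn [-0.    -0.002  0.001] cm [10.9  0.5 -4.1] | ik 0.0 [-1.26 -0.24  2.2   1.15  1.44 -0.38]
[ 0.486 -0.209  0.185] turn [-0.    -0.002  0.001] cm [13.1  1.  -4. ] | ik 0.0 [-1.23 -0.25  2.17  1.15  1.43 -0.33]
[ 0.499 -0.21   0.202] turn [-0.    -0.002  0.001] cm [15.2  1.6 -3.6] | ik 0.0 [-1.2  -0.24  2.13  1.16  1.42 -0.28]
```

View pics/s1c.png

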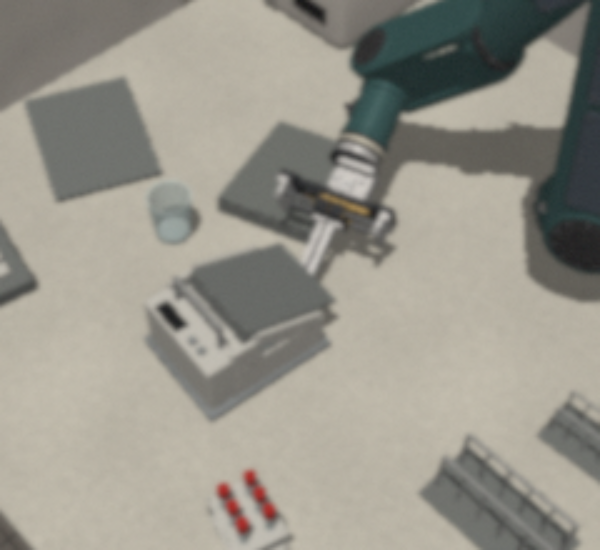

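The picture shows the fingers under the low edge at (310,265), with the gripper clear of the flat plate and nothing disturbed. I start the lift.

>>> move_arm(deltas=[0,0,0,1,0,-0.7,1,0,0,0,2.2,-0.1,-1.5,1,0,0,0,3.3,-0.2,-2.2,1,0,0,0,4.5,-0.3,-2.9,1,0,0,0,6,-0.2,-3.4,1,0,0,0,7.7,-0.1,-3.8,1,0,0,0,9.3,0.2,-4,1,0,0,0,10.9,0.5,-4.1,1])

```text
time: 4.2
tool_pos: [0.4746, -0.2069, 0.1639]
ee_rot: [-3.134, -1.136, 0.343]
wrist_force: [0.0, -0.4, -1.7]
width: 0.0005
finger_force: 0.4
```

```bash
python3 - <<'E'
from plan import *
log()
r=rt(np.radians(20),np.radians(25))
deltas([(S(*a),r) for a in [(-64,165),(-39,202),(-18,214),(6,223),(25,223),(43,221),(56,215),(68,208)]])
s=snap('scene','s2');P=pts(s);Q=P[150:230,190:290].reshape(-1,3)
g=cv2.cvtColor(s['image'],cv2.COLOR_RGB2GRAY)[150:230,190:290].ravel()
for sy in(-50,50):
  for z in range(100,260,10):
    L=(Q-np.r_[O,0])[:,:2]@np.array([[np.cos(Y),-np.sin(Y)],[np.sin(Y),np.cos(Y)]])*1e3
    k=(abs(L[:,1]-sy)<8)&(abs(Q[:,2]*1e3-z)<5)&(g<120)
    if k.sum(): print(sy,z,np.round(np.median(L[k,0])),k.sum())
E
```

```text
[ 0.19605339  0.34394603  0.51299161  0.03176563 -0.03851394  0.39008402] (1, 1, np.float64(1.5707963267948966)) 3.8915416392355704e-05 0.04166803815479819
4.2 [-1.22  -0.145  2.111  1.166  1.408 -0.359] [ 0.475 -0.207  0.164] [-3.134 -1.136  0.343] [ 0.01  -0.362 -1.731] 0.001
[ 0.474 -0.207  0.165] turn [-0.002 -0.002 -0.003] cm [ 0.1  0.  -0.1] | ik 0.0 [-1.25 -0.23  2.2   1.16  1.43 -0.38]
[ 0.499 -0.21   0.202] turn [-0.002 -0.002 -0.003] cm [4.4 1.1 0.4] | ik 0.0 [-1.19 -0.23  2.13  1.16  1.41 -0.29]
[ 0.52  -0.212  0.214] turn [-0.002 -0.002 -0.003] cm [6.3 2.1 1.6] | ik 0.0 [-1.15 -0.2   2.08  1.17  1.38 -0.25]
[ 0.544 -0.215  0.223] turn [-0.002 -0.002 -0.003] cm [8.  3.1 3.2] | ik 0.0 [-1.1  -0.17  2.03  1.18  1.34 -0.22]
[ 0.563 -0.217  0.223] turn [-0.002 -0.002 -0.003] cm [8.7 4.  4.7] | ik 0.0 [-1.06 -0.13  2.    1.19  1.31 -0.21]
[ 0.581 -0.219  0.221] turn [-0.002 -0.002 -0.003] cm [9.2 4.8 6.2] | ik 0.0 [-1.03 -0.09  1.97  1.19  1.28 -0.2 ]
[ 0.594 -0.221  0.215] turn [-0.002 -0.002 -0.003] cm [9.2 5.4 7.6] | ik 0.0 [-1.01 -0.06  1.95  1.2   1.25 -0.21]
[ 0.606 -0.222  0.208] turn [-0.002 -0.002 -0.003] cm [9.  5.9 8.8] | ik 0.0 [-0.99 -0.03  1.93  1.21  1.23 -0.22]
-50 100 123.0 5
-50 110 99.0 21
-50 120 65.0 24
-50 130 46.0 26
-50 140 25.0 29
-50 150 3.0 25
-50 160 -14.0 18
-50 170 -24.0 1
50 110 75.0 11
50 120 65.0 31
50 130 43.0 33
50 140 23.0 31
50 150 4.0 27
50 160 -14.0 35
50 170 -35.0 27
50 180 -54.0 29
50 190 -56.0 1
```

>>> move_arm(deltas=[0,0,0,2.2,0.5,0.2,1,0,0,0,4.4,1.1,0.4,1,0,0,0,5.4,1.6,1,1,0,0,0,6.3,2.1,1.6,1,0,0,0,7.2,2.6,2.4,1,0,0,0,8,3.1,3.2,1,0,0,0,8.4,3.5,3.9,1,0,0,0,8.7,4,4.7,1])

```text
time: 5.05
tool_pos: [0.5634, -0.2172, 0.2212]
ee_rot: [-3.132, -1.135, 0.342]
wrist_force: [-0.5, 0.1, 1.0]
width: 0.0006
finger_force: 0.1
```

```bash
cat > look.py <<'E'
from plan import *
def look(fn):
    s=snap('scene',fn);P=pts(s);Q=P[100:240,170:310].reshape(-1,3)
    g=cv2.cvtColor(s['image'],cv2.COLOR_RGB2GRAY)[100:240,170:310].ravel()
    L=(Q-np.r_[O,0])[:,:2]@np.array([[np.cos(Y),-np.sin(Y)],[np.sin(Y),np.cos(Y)]])*1e3
    for sy in(-50,0,50):
      print(sy,end=': ')
      for z in range(130,265,10):
        k=(abs(L[:,1]-sy)<12)&(abs(Q[:,2]*1e3-z)<5)&(g<125)
        if k.sum()>3: print(z,np.round(np.median(L[k,0])),end=', ')
      print()
    return s,P,L
E
python3 - <<'E'
from look import *
log(); look('s3')
r=rt(np.radians(20),np.radians(25))
deltas([(S(*a),r) for a in [(25,223),(43,221),(56,215),(68,208),(76,206),(84,204)]])
E
```

```text
[ 0.18874921  0.34699256  0.51134336  0.03216322 -0.04079403  0.38626348] (1, 1, np.float64(1.5707963267948966)) 3.8915416392964944e-05 0.04265459722724135
5.05 [-1.025 -0.084  1.926  1.187  1.286 -0.168] [ 0.563 -0.217  0.221] [-3.132 -1.135  0.342] [-0.48   0.078  0.956] 0.001
-50: 130 78.0, 140 74.0, 150 70.0, 160 65.0, 170 61.0, 180 56.0, 190 53.0, 200 50.0, 210 45.0, 220 42.0, 230 37.0, 240 33.0, 
0: 130 78.0, 140 73.0, 150 73.0, 160 66.0, 170 61.0, 180 57.0, 190 53.0, 200 48.0, 210 45.0, 220 40.0, 230 35.0, 240 31.0, 250 -92.0, 
50: 130 78.0, 140 74.0, 150 72.0, 160 66.0, 170 62.0, 180 58.0, 190 53.0, 200 50.0, 210 46.0, 220 42.0, 230 37.0, 240 34.0, 
[ 0.563 -0.217  0.223] turn [-0.003 -0.001 -0.004] cm [ 0.1 -0.  -0.2] | ik 0.0 [-1.06 -0.12  1.98  1.19  1.31 -0.2 ]
[ 0.581 -0.219  0.221] turn [-0.003 -0.001 -0.004] cm [0.6 0.8 1.3] | ik 0.0 [-1.03 -0.08  1.95  1.19  1.27 -0.2 ]
[ 0.594 -0.221  0.215] turn [-0.003 -0.001 -0.004] cm [0.6 1.3 2.7] | ik 0.0 [-1.01 -0.05  1.93  1.2   1.25 -0.2 ]
[ 0.606 -0.222  0.208] turn [-0.003 -0.001 -0.004] cm [0.4 1.9 3.9] | ik 0.0 [-0.99 -0.02  1.92  1.21  1.23 -0.21]
[ 0.614 -0.223  0.206] turn [-0.003 -0.001 -0.004] cm [0.5 2.2 4.7] | ik 0.0 [-0.97 -0.    1.9   1.21  1.21 -0.21]
[ 0.621 -0.224  0.204] turn [-0.003 -0.001 -0.004] cm [0.6 2.6 5.4] | ik 0.0 [-0.96  0.02  1.89  1.22  1.2  -0.21]
```

>>> move_arm(deltas=[0,0,0,0.3,0.4,0.7,1,0,0,0,0.6,0.8,1.3,1,0,0,0,0.6,1.1,2,1,0,0,0,0.6,1.3,2.7,1,0,0,0,0.5,1.6,3.3,1,0,0,0,0.4,1.9,3.9,1,0,0,0,0.4,1.9,3.9,1])

```text
time: 5.8
tool_pos: [0.6049, -0.2223, 0.2091]
ee_rot: [-3.133, -1.136, 0.344]
wrist_force: [0.0, -0.4, -0.4]
width: 0.0002
finger_force: 0.0
```

```bash
python3 - <<'E'
from look import *
log(); look('s4')
r=rt(np.radians(20),np.radians(25))
deltas([(S(*a),r) for a in [(68,208),(76,206),(84,204),(20,210),(-40,240)]])
E
```

```text
[ 0.18686137  0.34059087  0.505101    0.03590672 -0.03696873  0.37774664] (1, 1, np.float64(1.5707963267948966)) 3.8915416393509546e-05 0.04187129760443187
5.8 [-0.951  0.003  1.87   1.21   1.209 -0.173] [ 0.605 -0.222  0.209] [-3.133 -1.136  0.344] [ 0.011 -0.393 -0.361] 0.0
-50: 140 103.0, 150 96.0, 170 97.0, 180 98.0, 190 99.0, 210 101.0, 220 101.0, 230 103.0, 240 103.0, 250 101.0, 
0: 150 100.0, 160 96.0, 170 97.0, 180 98.0, 190 99.0, 200 100.0, 210 64.0, 220 43.0, 230 28.0, 240 12.0, 250 102.0, 
50: 130 101.0, 140 97.0, 150 100.0, 160 97.0, 170 97.0, 180 98.0, 190 99.0, 200 100.0, 210 100.0, 220 102.0, 230 102.0, 240 103.0, 250 102.0, 
[ 0.606 -0.222  0.208] turn [-0.003 -0.002 -0.002] cm [-0.1  0.   0.1] | ik 0.0 [-0.98 -0.01  1.9   1.21  1.22 -0.2 ]
[ 0.614 -0.223  0.206] turn [-0.003 -0.002 -0.002] cm [0.  0.4 0.9] | ik 0.0 [-0.96  0.01  1.89  1.21  1.21 -0.2 ]
[ 0.621 -0.224  0.204] turn [-0.003 -0.002 -0.002] cm [0.1 0.7 1.6] | ik 0.0 [-0.95  0.03  1.87  1.22  1.2  -0.2 ]
[ 0.558 -0.217  0.21 ] turn [-0.003 -0.002 -0.002] cm [-1.7 -2.1 -3.8] | ik 0.0 [-1.06 -0.11  1.99  1.19  1.3  -0.22]
[ 0.498 -0.21   0.24 ] turn [-0.003 -0.002 -0.002] cm [ -1.3  -4.8 -10. ] | ik 0.0 [-1.18 -0.25  2.06  1.15  1.43 -0.19]
```

>>> move_arm(deltas=[0,0,0,-0.8,-1,-2,1,0,0,0,-1.7,-2.1,-3.8,1,0,0,0,-1.3,-4.8,-10,0,0,0,0,-1.3,-4.8,-10,-1,0,0,0,-1.3,-4.8,-10,-1])

```text
time: 6.35
tool_pos: [0.4969, -0.2116, 0.242]
ee_rot: [3.138, -1.137, 0.351]
wrist_force: [0.1, -0.7, -0.7]
width: 0.0212
finger_force: 0.0
```

```bash
python3 - <<'E'
s=open('kin.py').read()
s=s.replace("d,a,b,e1,e2,l=p;","d,a,b,e1,e2,l,c,x0,e0=p; A=q[1]+e0*0;")
s=s.replace("b*np.sin(q[1]+q[2]),e1,","b*np.sin(q[1]+q[2])+c*np.cos(q[1]+q[2])+x0,e1,").replace("b*np.cos(q[1]+q[2])])","b*np.cos(q[1]+q[2])-c*np.sin(q[1]+q[2])])")
s=s.replace("1e-4*np.r_[p[3]+.0,p[4]]","1e-4*np.r_[p[3]+.0,p[4],p[6:]]").replace(".05,0,.35]",".05,0,.35,0,0,0]").replace("r.apply([0,e2,l])","r.apply([e0,e2,l])")
open('kin.py','w').write(s)
E
python3 - <<'E'
from look import *
log(); look('s5')
for yaw in (np.pi/2,-np.pi/2):
  def G(lean): return R.from_euler('z',Y)*R.from_euler('y',np.radians(lean))*R.from_euler('xz',[np.pi,yaw])
  print(G(0).as_matrix().round(2))
  rr=R.from_euler('z',np.radians(3))*R.from_euler('xz',[np.pi,yaw])
  deltas([(S(-40,330),G(5)),(S(100,330),G(5)),(S(96,210),G(5)),(S(96,290),G(0)),(np.array([.525,.211,.30]),rr),(np.array([.525,.211,.135]),rr)])
E
```

```text
[ 1.52609474e-01  4.48997448e-01  4.99799856e-01  5.65950692e-02
 -9.73249107e-06  3.50642786e-01  1.00698900e-01  9.13290322e-06
 -5.14188718e-06] (1, 1, np.float64(1.5707963267948966)) 3.891541639426497e-05 1.0069889952461928e-05
6.35 [-1.168 -0.216  1.996  1.155  1.435 -0.169] [ 0.497 -0.212  0.242] [ 3.138 -1.137  0.351] [ 0.123 -0.73  -0.702] 0.021
-50: 150 98.0, 170 99.0, 190 102.0, 200 103.0, 210 105.0, 230 107.0, 240 109.0, 250 108.0, 260 -130.0, 
0: 150 101.0, 160 99.0, 170 99.0, 180 101.0, 200 103.0, 210 105.0, 220 106.0, 230 108.0, 240 109.0, 250 -36.0, 260 -89.0, 
50: 130 102.0, 140 102.0, 150 101.0, 170 99.0, 180 101.0, 190 102.0, 200 104.0, 220 107.0, 230 108.0, 240 109.0, 250 107.0, 
[[ 0.11  0.99  0.  ]
 [ 0.99 -0.11 -0.  ]
 [ 0.    0.   -1.  ]]
[ 0.498 -0.21   0.33 ] turn [ 0.701 -1.06  -0.943] cm [ 8.1 -0.1 -3.6] | ik 0.0 [-0.48  0.14  1.07 -0.04  2.01 -0.39]
[ 0.637 -0.226  0.33 ] turn [ 0.701 -1.06  -0.943] cm [13.4  6.1  7.8] | ik 0.0 [-0.41  0.49  0.63 -0.03  2.11 -0.31]
[ 0.633 -0.225  0.21 ] turn [ 0.701 -1.06  -0.943] cm [ 2.3  5.9 12.5] | ik 0.0 [-0.41  0.44
[... 451 characters left out ...]
0.33 ] turn [-1.192 -0.788  1.759] cm [ 8.1 -0.1 -3.6] | ik 0.173 [-0.52  0.14  1.07 -0.01  2.01  2.57]
[ 0.637 -0.226  0.33 ] turn [-1.192 -0.788  1.759] cm [13.4  6.1  7.8] | ik 0.246 [-0.42  0.5   0.6  -0.06  2.13  2.57]
[ 0.633 -0.225  0.21 ] turn [-1.192 -0.788  1.759] cm [ 2.3  5.9 12.5] | ik 0.248 [-0.46  0.42  0.96  0.03  1.84  2.57]
[ 0.633 -0.225  0.29 ] turn [-1.134 -0.704  1.775] cm [9.6 5.9 9.1] | ik 0.243 [-0.47  0.36  0.88  0.05  1.89  2.57]
[0.525 0.211 0.3  ] turn [-1.046 -0.775  1.637] cm [ 12.5 -38.8  13. ] | ik 0.309 [ 0.37  0.12  1.16 -0.1   1.85 -2.57]
[0.525 0.211 0.135] turn [-1.046 -0.775  1.637] cm [ -2.5 -38.8  19.9] | ik 0.274 [ 0.4   0.14  1.47 -0.15  1.52 -2.57]
```

>>> move_arm(deltas=[0.07,-0.11,-0.09,8.1,-0.1,-3.6,-1,0.14,-0.21,-0.19,8.1,-0.1,-3.6,-1,0.28,-0.42,-0.38,8.1,-0.1,-3.6,-1,0.42,-0.64,-0.57,8.1,-0.1,-3.6,-1,0.7,-1.06,-0.94,8.1,-0.1,-3.6,-1,0.7,-1.06,-0.94,8.1,-0.1,-3.6,-1,0.7,-1.06,-0.94,8.1,-0.1,-3.6,-1,0.7,-1.06,-0.94,8.1,-0.1,-3.6,-1])

```text
time: 7.2
tool_pos: [0.5002, -0.2093, 0.3285]
ee_rot: [3.091, -0.251, 1.232]
wrist_force: [-0.2, 0.3, -0.5]
width: 0.0892
finger_force: 0.0
```

```bash
cat >> plan.py <<'E'
def G(lean,Yd=np.degrees(Y)): return R.from_euler('z',np.radians(Yd))*R.from_euler('y',np.radians(lean))*R.from_euler('xz',[np.pi,np.pi/2])
E
python3 - <<'E'
from look import *
log(); 
deltas([(S(-40,330),G(8)),(S(104,330),G(8))])
E
```

```text
[ 1.52609255e-01  4.48997644e-01  4.99799817e-01  5.65950758e-02
 -9.72255636e-06  3.50642691e-01  1.00698966e-01  9.16123048e-06
 -5.12728692e-06] (1, 1, np.float64(1.5707963267948966)) 3.891541639458265e-05 1.0069896552746951e-05
7.2 [-0.666  0.063  1.177  0.271  1.922 -0.23 ] [ 0.5   -0.209  0.328] [ 3.091 -0.251  1.232] [-0.229  0.311 -0.478] 0.089
[ 0.498 -0.21   0.33 ] turn [ 0.217 -0.261 -0.215] cm [-0.1 -0.2 -0.2] | ik 0.0 [-0.47  0.18  1.02 -0.06  2.06 -0.38]
[ 0.641 -0.226  0.33 ] turn [ 0.217 -0.261 -0.215] cm [ 3.  13.8  1.3] | ik 0.0 [-0.4   0.55  0.54 -0.05  2.19 -0.32]
```

>>> move_arm(deltas=[0.11,-0.13,-0.11,0,0,-0.5,-1,0.22,-0.26,-0.22,0,0,-0.5,-1,0.22,-0.26,-0.22,0,0,-0.5,-1,0.22,-0.26,-0.22,3,13.8,1.3,-1,0.22,-0.26,-0.22,3,13.8,1.3,-1,0.22,-0.26,-0.22,3,13.8,1.3,-1,0.22,-0.26,-0.22,3,13.8,1.3,-1,0.22,-0.26,-0.22,3,13.8,1.3,-1])

```text
time: 8.0
tool_pos: [0.6413, -0.2265, 0.3258]
ee_rot: [-2.995, -0.007, 1.462]
wrist_force: [1.1, 0.1, 0.5]
width: 0.0943
finger_force: 0.0
```

```bash
python3 - <<'E'
from look import *
log(); s=snap('wrist','w2');P=pts(s);Q=P.reshape(-1,3)
L=(Q-np.r_[O,0])[:,:2]@np.array([[np.cos(Y),-np.sin(Y)],[np.sin(Y),np.cos(Y)]])*1e3
k=(Q[:,2]>.238)&(Q[:,2]<.262)&(abs(L[:,0]-103)<25)
A=np.c_[L[k],Q[k,2]*1e3];print(len(A),np.percentile(A,[2,10,50,90,98],axis=0).round(1),cv2.minAreaRect(A[:,:2].astype('f4')))
deltas([(S(105,330),G(8)),(S(101,212),G(8))])
E
```

```text
[ 1.52605680e-01  4.48998434e-01  4.99800508e-01  5.65968329e-02
 -4.50685905e-06  3.50639951e-01  1.00699221e-01  3.55350991e-06
 -2.72348664e-06] (1, 1, np.float64(1.5707963267948966)) 3.8915416395043895e-05 1.006992209016496e-05
8.0 [-0.404  0.558  0.537 -0.044  2.188 -0.319] [ 0.641 -0.227  0.326] [-2.995 -0.007  1.462] [1.054 0.115 0.503] 0.094
1188 [[101.8 -61.1 243.2]
 [103.  -49.2 247.3]
 [105.9   6.1 248.4]
 [108.8  54.4 249.4]
 [109.3  63.4 249.9]] ((105.34366607666016, 0.25507354736328125), (129.67161560058594, 8.33603572845459), 89.91565704345703)
[ 0.642 -0.226  0.33 ] turn [-0.003 -0.005  0.002] cm [ 0.1  0.2 -0.1] | ik 0.0 [-0.4   0.56  0.53 -0.05  2.19 -0.32]
[ 0.638 -0.226  0.212] turn [-0.003 -0.005  0.002] cm [-0.   1.5 11.6] | ik 0.0 [-0.4   0.49  0.86 -0.04  1.93 -0.3 ]
```

View pics/w2.png

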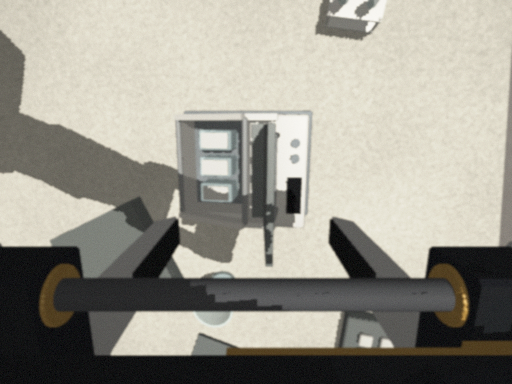

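The wrist view shows the cover leaning on the rear bar, its top edge between the open fingers. It measures 130 mm wide, centred at sx 105, sy 0, with the top 248 mm high, as described. I descend and grip.

>>> move_arm(deltas=[0,0,0,0,0.6,4,-1,0,0,0,0,1,8,-1,0,0,0,0,1.4,11.6,-1,0,0,0,0,1.4,11.6,-1,0,0,0,0,1.4,11.6,-1])

```text
time: 8.55
tool_pos: [0.6362, -0.2262, 0.2169]
ee_rot: [-3.004, -0.004, 1.459]
wrist_force: [0.2, 0.9, 0.5]
width: 0.0937
finger_force: 0.0
```

>>> move_arm(deltas=[0,0,0,0,0,0,0,0,0,0,0,0,0,0.5,0,0,0,0,0,0,0.8,0,0,0,0,0,0,1,0,0,0,0,0,0,1,0,0,0,0,0,0,1,0,0,0,0,0,0,1,0,0,0,0,0,0,1])

```text
time: 9.35
tool_pos: [0.6372, -0.2265, 0.2139]
ee_rot: [-3.001, -0.004, 1.459]
wrist_force: [0.8, 0.1, -1.0]
width: 0.0333
finger_force: 0.0
```

```bash
python3 - <<'E'
from look import *
log(); look('s6')
deltas([(S(101,212),G(8)),(S(101,240),G(8)),(S(95,260),G(8)),(S(95,300),G(0)) ])
s=load('top0');P=pts(s);im=s['image'];g=cv2.cvtColor(im,cv2.COLOR_RGB2GRAY)
sub=(slice(190,235),slice(118,195))
b=P[sub].reshape(-1,3);gg=g[sub].ravel()
k=(abs(b[:,2]-.006)<.006)&(gg<130);print('base',cv2.minAreaRect((b[k][:,:2]*1000).astype('f4')),k.sum())
k=(b[:,2]>.05);print('high',b[k].round(3)[:60:3].tolist())
E
```

```text
[ 1.52603289e-01  4.48999543e-01  4.99800061e-01  5.65980915e-02
 -2.14053256e-06  3.50638083e-01  1.00699813e-01  1.92012452e-06
 -1.82571224e-06] (1, 1, np.float64(1.5707963267948966)) 3.8915416395639224e-05 1.0069981297181232e-05
9.35 [-0.406  0.493  0.854 -0.039  1.93  -0.306] [ 0.637 -0.226  0.214] [-3.001 -0.004  1.459] [ 0.836  0.138 -0.961] 0.033
-50: 130 102.0, 
0: 150 101.0, 160 98.0, 170 99.0, 180 101.0, 190 102.0, 200 103.0, 210 105.0, 220 107.0, 230 107.0, 240 109.0, 250 109.0, 260 90.0, 
50: 130 97.0, 140 100.0, 150 99.0, 170 99.0, 180 101.0, 190 102.0, 200 104.0, 210 105.0, 240 109.0, 250 107.0, 
[ 0.638 -0.226  0.212] turn [-0.    -0.004  0.001] cm [0.1 0.1 0.2] | ik 0.0 [-0.4   0.49  0.86 -0.04  1.93 -0.3 ]
[ 0.638 -0.226  0.24 ] turn [-0.    -0.004  0.001] cm [ 0.1 -0.3 -2.6] | ik 0.0 [-0.4   0.5   0.8  -0.04  1.98 -0.31]
[ 0.632 -0.225  0.26 ] turn [-0.    -0.004  0.001] cm [ 0.1 -1.1 -4.5] | ik 0.0 [-0.41  0.49  0.77 -0.04  2.02 -0.31]
[ 0.632 -0.225  0.3  ] turn [-0.14  -0.004  0.001] cm [ 0.1 -1.7 -8.5] | ik 0.0 [-0.43  0.38  0.84 -0.    1.93 -0.31]
base ((521.2979125976562, 219.00888061523438), (204.79205322265625, 102.72257995605469), 89.92362213134766) 1432
high [[0.315, -0.12, 1.432], [0.315, -0.12, 1.432], [0.315, -0.12, 1.432], [0.547, 0.167, 0.079], [0.546, 0.157, 0.082], [0.546, 0.148, 0.079], [0.546, 0.139, 0.079], [0.545, 0.128, 0.085], [0.546, 0.294, 0.08], [0.546, 0.284, 0.082], [0.545, 0.274, 0.085], [0.544, 0.263, 0.09], [0.546, 0.257, 0.079], [0.545, 0.247, 0.082], [0.544, 0.236, 0.089], [0.544, 0.227, 0.086], [0.543, 0.217, 0.087], [0.543, 0.209, 0.086], [0.545, 0.201, 0.077], [0.544, 0.192, 0.078]]
```

>>> move_arm(deltas=[0,0,0,0,0,0,1,0,0,0,0,0,0,1,0,0,0,0,0,0,1,0,0,0,0,0,0,1,0,0,0,0,0,0,1,0,0,0,0,0,0,1])

```text
time: 10.0
tool_pos: [0.6375, -0.2265, 0.2139]
ee_rot: [-3.002, -0.004, 1.459]
wrist_force: [1.4, -0.4, -1.2]
width: 0.007
finger_force: 30.0
```

>>> move_arm(deltas=[0,0,0,0,0,-0.5,1,0,0,0,0,0,-1.2,1,0,0,0,0,0,-2.2,1,0,0,0,0,0,-3.5,1,0,0,0,0,0,-4.5,1,0,0,0,0,-0.5,-6,1,0,0,0,0,-1,-7.5,1,0,0,0,0,-1,-7.5,1])

```text
time: 10.8
tool_pos: [0.6381, -0.2271, 0.2941]
ee_rot: [-3.008, -0.002, 1.459]
wrist_force: [0.9, -0.3, -2.2]
width: 0.0067
finger_force: 30.0
```

```bash
python3 - <<'E'
from look import *
log(); look('s7')
y=np.degrees(Y)
deltas([(S(95,310),G(0)),(np.array([.52,-.15,.31]),G(0,-4)),(np.array([.51,.05,.31]),G(0,0)),(np.array([.525,.211,.31]),G(0,2)),(np.array([.525,.211,.13]),G(0,2))])
E
```

```text
[ 1.52602593e-01  4.48999603e-01  4.99799942e-01  5.65986287e-02
 -1.13917102e-06  3.50637286e-01  1.00699953e-01  1.10037181e-06
 -1.43560199e-06] (1, 1, np.float64(1.5707963267948966)) 3.891541639589933e-05 1.0259335517515122e-05
10.8 [-0.407  0.513  0.665 -0.042  2.091 -0.314] [ 0.638 -0.227  0.294] [-3.008e+00 -2.000e-03  1.459e+00] [ 0.913 -0.302 -2.235] 0.007
-50: 130 103.0, 190 90.0, 200 92.0, 210 93.0, 220 94.0, 230 96.0, 240 97.0, 250 98.0, 260 100.0, 
0: 190 90.0, 200 92.0, 210 94.0, 220 94.0, 230 95.0, 240 97.0, 250 98.0, 260 100.0, 
50: 180 72.0, 190 90.0, 200 91.0, 210 93.0, 230 96.0, 240 97.0, 250 99.0, 
[ 0.632 -0.225  0.31 ] turn [-0.136 -0.003  0.   ] cm [ 0.1 -0.8 -1.7] | ik 0.0 [-0.43  0.38  0.81 -0.    1.95 -0.31]
[ 0.52 -0.15  0.31] turn [-0.136 -0.006 -0.041] cm [  6.4 -12.7  -0. ] | ik 0.0 [-0.39  0.07  1.18 -0.    1.89 -0.32]
[0.51 0.05 0.31] turn [-0.135 -0.011 -0.111] cm [ 26.1 -15.9   0.5] | ik 0.0 [-0.01  0.01  1.25  0.    1.89 -0.01]
[0.525 0.211 0.31 ] turn [-0.135 -0.013 -0.146] cm [ 42.3 -16.2   0.6] | ik 0.0 [0.28 0.13 1.12 0.   1.89 0.25]
[0.525 0.211 0.13 ] turn [-0.135 -0.013 -0.146] cm [ 42.2 -13.8  18.4] | ik 0.0 [ 0.28  0.15  1.45 -0.    1.54  0.25]
```

>>> move_arm(deltas=[0,0,0,0,-0.8,-1.7,1,-0.07,0,0,0,-2,-1.7,1,-0.136,-0.003,-0.02,2,-5,-1,1,-0.136,-0.006,-0.04,4.5,-9,-0.2,1,-0.136,-0.006,-0.04,6.4,-12.7,0,1,-0.136,-0.008,-0.06,10,-13.5,0.1,1,-0.136,-0.009,-0.08,14,-14.3,0.2,1,-0.136,-0.009,-0.08,14,-14.3,0.2,1])

```text
time: 11.65
tool_pos: [0.511, -0.0677, 0.3086]
ee_rot: [-3.138, -0.003, 1.546]
wrist_force: [-0.1, -0.8, -2.0]
width: 0.0065
finger_force: 30.0
```

```bash
python3 - <<'E'
from plan import *
log()
deltas([(np.array([.51,.05,.31]),G(0,0)),(np.array([.525,.211,.31]),G(0,2))])
E
```

```text
[ 1.52602272e-01  4.48999584e-01  4.99799833e-01  5.65989639e-02
 -5.78958509e-07  3.50636816e-01  1.00700042e-01  6.80050406e-07
 -1.25117405e-06] (1, 1, np.float64(1.5707963267948966)) 3.891541639653663e-05 1.0812308375768298e-05
11.65 [-0.244  0.016  1.243  0.003  1.887 -0.218] [ 0.511 -0.068  0.309] [-3.138e+00 -3.000e-03  1.546e+00] [-0.07  -0.782 -2.009] 0.006
[0.51 0.05 0.31] turn [-0.004 -0.004 -0.025] cm [11.8 -0.4 -0.1] | ik 0.0 [-0.01  0.01  1.25  0.    1.89 -0.01]
[0.525 0.211 0.31 ] turn [-0.004 -0.004 -0.06 ] cm [27.9  0.7 -0. ] | ik 0.0 [0.28 0.13 1.12 0.   1.89 0.25]
```

>>> move_arm(deltas=[0,0,-0.01,4,0,0,1,0,0,-0.03,8,0,0,1,0,0,-0.04,12,0.2,0,1,0,0,-0.06,16,0.3,0,1,0,0,-0.06,20,0.5,0,1,0,0,-0.06,24,0.6,0,1,0,0,-0.06,27.9,0.7,0,1,0,0,-0.06,27.9,0.7,0,1])

```text
time: 12.45
tool_pos: [0.5274, 0.2105, 0.3067]
ee_rot: [-3.135, -0.002, 1.606]
wrist_force: [0.4, -0.8, -3.0]
width: 0.0068
finger_force: 30.0
```

```bash
python3 - <<'E'
from plan import *
log(); w=snap('wrist','w3'); s=snap('scene','s8')
A=w['image'];B=cv2.resize(s['image'][180:360,230:430],(400,384),interpolation=cv2.INTER_CUBIC)
cv2.imwrite('pics/c3.png',np.hstack([A[:,100:500],B])[:,:,::-1])
for n,S_ in(('wrist',w),('scene',s),('scene0',load('scene0')),('top0',load('top0'))):
    Q=pts(S_).reshape(-1,3);Q=Q[(Q[:,1]>.10)&(Q[:,1]<.33)&(Q[:,0]>.44)&(Q[:,0]<.6)]
    k=(Q[:,2]>.076)&(Q[:,2]<.098)
    q=Q[k];print(n,len(q))
    for lo,hi in((.44,.521),(.521,.6)):
        f=q[(q[:,0]>lo)&(q[:,0]<hi)]
        if len(f)>10:
            m=np.polyfit(f[:,1]-.21,f[:,0],1);g=abs(np.polyval(m,f[:,1]-.21)-f[:,0])<.006;m=np.polyfit(f[g,1]-.21,f[g,0],1)
            print(' fence',len(f),m.round(4),np.percentile(f[:,1],[1,99]).round(3),np.median(f[:,2]).round(4))
E
```

```text
[ 1.52601932e-01  4.48999644e-01  4.99799875e-01  5.65991077e-02
 -3.47569033e-07  3.50636562e-01  1.00700020e-01  4.06243788e-07
 -1.06167878e-06] (1, 1, np.float64(1.5707963267948966)) 3.8915416396588396e-05 1.1144699619769494e-05
12.45 [0.277 0.135 1.119 0.004 1.893 0.244] [0.527 0.21  0.307] [-3.135e+00 -2.000e-03  1.606e+00] [ 0.366 -0.79  -2.989] 0.007
wrist 815
 fence 309 [0.0139 0.498 ] [0.145 0.301] 0.085
 fence 506 [0.0115 0.5445] [0.151 0.3  ] 0.0849
scene 235
 fence 115 [0.0163 0.5009] [0.133 0.304] 0.0832
 fence 120 [0.0106 0.547 ] [0.133 0.304] 0.0833
scene0 239
 fence 117 [0.0135 0.5011] [0.133 0.305] 0.0831
 fence 122 [0.011 0.547] [0.133 0.304] 0.083
top0 212
 fence 105 [0.0032 0.4978] [0.128 0.298] 0.0828
 fence 107 [0.0011 0.5433] [0.128 0.298] 0.0831
```

View pics/c3.png

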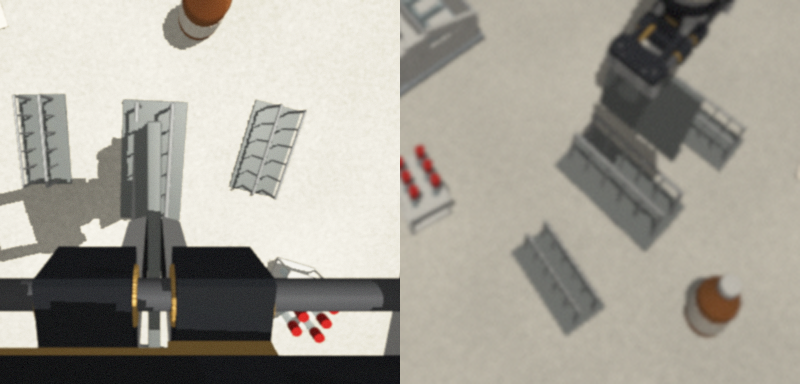

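The picture shows the cover hanging upright over the largest rack, which is at (155,160) on the left half. The smaller look-alikes are at (42,140) and (268,150). I measure the held plate in the same cameras.

```bash
python3 - <<'E'
from plan import *
o=robot.get_obs()
for n in('s8','w3'):
    S_=load(n);P=pts(S_);Q=P.reshape(-1,3);g=cv2.cvtColor(S_['image'],cv2.COLOR_RGB2GRAY).ravel()
    k=(Q[:,1]>.12)&(Q[:,1]<.31)&(abs(Q[:,0]-.527)<.04)&(Q[:,2]>.13)&(Q[:,2]<.30)
    q=Q[k];print(n,len(q))
    for z in np.arange(.175,.30,.015):
        f=q[abs(q[:,2]-z)<.006]
        if len(f)>5: print(' z',round(z,3),len(f),'x',np.percentile(f[:,0],[5,50,95]).round(4),'y',np.percentile(f[:,1],[1,99]).round(4))
    f=q[(q[:,2]>.195)&(q[:,2]<.265)]
    A=np.c_[np.ones(len(f)),f[:,1]-.21,f[:,2]-.22];c=np.linalg.lstsq(A,f[:,0],rcond=None)[0]
    for _ in range(4):
        e=abs(A@c-f[:,0])<.005;c=np.linalg.lstsq(A[e],f[e,0],rcond=None)[0]
    print(' plane',c.round(4),e.sum(),'zmin',np.percentile(q[:,2],[.5,2]).round(4))
E
```

```text
[ 1.52601531e-01  4.48999804e-01  4.99799963e-01  5.65991534e-02
 -6.69397642e-07  3.50636392e-01  1.00699990e-01  6.45749185e-07
 -8.58542599e-07] (1, 1, np.float64(1.5707963267948966)) 3.891541639718814e-05 1.1347487563456715e-05
s8 951
 z 0.19 97 x [0.5259 0.5303 0.533 ] y [0.1505 0.2775]
 z 0.205 96 x [0.5285 0.5306 0.5331] y [0.1501 0.2756]
 z 0.22 102 x [0.5283 0.5307 0.533 ] y [0.1504 0.2775]
 z 0.235 111 x [0.5282 0.531  0.5333] y [0.1506 0.2775]
 z 0.25 105 x [0.5282 0.5312 0.5336] y [0.1507 0.2773]
 z 0.265 113 x [0.529  0.5313 0.5339] y [0.1496 0.2774]
 z 0.28 72 x [0.5287 0.5308 0.5334] y [0.152  0.2763]
 z 0.295 50 x [0.5286 0.5302 0.5318] y [0.2234 0.277 ]
 plane [ 0.531  -0.032   0.0092] 613 zmin [0.1815 0.1834]
w3 1189
 z 0.19 1189 x [0.506  0.5119 0.5177] y [0.1812 0.2759]
 plane [0. 0. 0.] 0 zmin [0.187  0.1873]
```

>>> move_arm(deltas=[0,0,0.02,0.3,0.2,2,1,0,0,0.045,0.5,0.5,5,1,0,0,0.045,0.5,0.5,7.5,1,0,0,0.045,0.5,0.5,7.5,1,0,0,0.045,0.5,0.5,7.5,1,0,0,0.045,0.5,0.5,7.5,1])

```text
time: 13.15
tool_pos: [0.5335, 0.2113, 0.2358]
ee_rot: [-3.142, -0.002, 1.554]
wrist_force: [0.4, -0.7, -2.5]
width: 0.0069
finger_force: 30.0
```

```bash
cat > chk.py <<'E'
from plan import *
def chk(fn,zl,zh):
    log();S_=snap('scene',fn);Q=pts(S_).reshape(-1,3)
    q=Q[(Q[:,1]>.12)&(Q[:,1]<.31)&(abs(Q[:,0]-.53)<.025)&(Q[:,2]>.09)&(Q[:,2]<.24)]
    f=q[(q[:,2]>zl)&(q[:,2]<zh)]
    A=np.c_[np.ones(len(f)),f[:,1]-.21,f[:,2]-zl];c=np.linalg.lstsq(A,f[:,0],rcond=None)[0]
    for _ in range(4):
        e=abs(A@c-f[:,0])<.005;c=np.linalg.lstsq(A[e],f[e,0],rcond=None)[0]
    print(' plane',c.round(4),e.sum(),'y',np.percentile(f[e,1],[1,99]).round(4),'zmin/max',np.percentile(q[:,2],[.5,99.5]).round(4))
    return S_
E
python3 -c "
from chk import *
chk('s9',.12,.2)"
```

```text
[ 1.52601531e-01  4.48999804e-01  4.99799963e-01  5.65991534e-02
 -6.69397642e-07  3.50636392e-01  1.00699990e-01  6.45749185e-07
 -8.58542599e-07] (1, 1, np.float64(1.5707963267948966)) 3.891541639718814e-05 1.1347487563456715e-05
13.15 [0.277 0.136 1.257 0.002 1.748 0.295] [0.534 0.211 0.236] [-3.142e+00 -2.000e-03  1.554e+00] [ 0.404 -0.708 -2.519] 0.007
 plane [0.5374 0.0194 0.001 ] 565 y [0.153  0.2805] zmin/max [0.1098 0.2382]
```

>>> move_arm(deltas=[0,0,0,0.2,-0.2,1,1,0,0,0,0.2,-0.2,3,1,0,0,0,0.2,-0.2,5,1,0,0,0,0.2,-0.2,7,1,0,0,0,0.2,-0.2,8.5,1,0,0,0,0.2,-0.2,9.2,1,0,0,0,0.2,-0.2,9.6,1,0,0,0,0.2,-0.2,9.6,1])

```text
time: 14.0
tool_pos: [0.5304, 0.2141, 0.1377]
ee_rot: [-3.138, -0.001, 1.555]
wrist_force: [0.4, -0.5, -3.4]
width: 0.0065
finger_force: 30.0
```

```bash
python3 -c "
from chk import *
chk('s10',.1,.13)"
```

```text
[ 1.52601220e-01  4.48999931e-01  4.99800031e-01  5.65991803e-02
 -9.30242543e-07  3.50636277e-01  1.00699947e-01  8.40401923e-07
 -7.16496362e-07] (1, 1, np.float64(1.5707963267948966)) 3.8915416397924885e-05 1.1480059208646143e-05
14.0 [0.283 0.16  1.424 0.002 1.56  0.299] [0.53  0.214 0.138] [-3.138e+00 -1.000e-03  1.555e+00] [ 0.398 -0.452 -3.377] 0.006
 plane [0.5342 0.0096 0.0179] 101 y [0.2269 0.2835] zmin/max [0.0902 0.2095]
```

>>> move_arm(deltas=[0,0,0,0,0,0.1,1,0,0,0,0,0,0.2,1,0,0,0,0,0,0.3,1,0,0,0,0,0,0.4,1,0,0,0,0,0,0.4,1])

```text
time: 14.55
tool_pos: [0.5301, 0.2139, 0.1334]
ee_rot: [-3.138, -0.001, 1.555]
wrist_force: [0.1, 0.4, -2.0]
width: 0.0072
finger_force: 30.0
```

>>> move_arm(deltas=[0,0,0,0,0,0.1,1,0,0,0,0,0,0.1,1,0,0,0,0,0,0.1,1])

```text
time: 14.85
tool_pos: [0.5303, 0.2141, 0.1328]
ee_rot: [-3.139, -0.001, 1.555]
wrist_force: [-0.3, -0.0, -1.2]
width: 0.0063
finger_force: 30.0
```

>>> move_arm(deltas=[0,0,0,0,0,0.1,1,0,0,0,0,0,0.1,1,0,0,0,0,0,0.1,1])

```text
time: 15.15
tool_pos: [0.5305, 0.2142, 0.1327]
ee_rot: [-3.139, -0.002, 1.555]
wrist_force: [-1.1, -0.1, 4.2]
width: 0.0065
finger_force: 30.0
```

The foot has touched down, with about 6 N on the wrist. I open gently, a little first.

>>> move_arm(deltas=[0,0,0,0,0,0,0.8,0,0,0,0,0,0,0.8,0,0,0,0,0,0,0.6,0,0,0,0,0,0,0.2,0,0,0,0,0,0,0.2,0,0,0,0,0,0,0.2])

```text
time: 15.75
tool_pos: [0.5302, 0.214, 0.1314]
ee_rot: [-3.138, -0.001, 1.555]
wrist_force: [0.5, 0.2, 0.1]
width: 0.0364
finger_force: 0.0
```

```bash
python3 - <<'E'
from chk import *
s=chk('s11',.1,.13)
cv2.imwrite('pics/s11c.png',cv2.resize(s['image'][180:340,260:440],None,fx=3,fy=3,interpolation=cv2.INTER_CUBIC)[:,:,::-1])
E
```

```text
[ 1.52600983e-01  4.49000023e-01  4.99800063e-01  5.65992093e-02
 -1.12276495e-06  3.50636189e-01  1.00699900e-01  9.99230074e-07
 -6.24885546e-07] (1, 1, np.float64(1.5707963267948966)) 3.891541639838503e-05 1.1572993636577156e-05
15.75 [0.283 0.163 1.433 0.002 1.548 0.299] [0.53  0.214 0.131] [-3.138e+00 -1.000e-03  1.555e+00] [0.514 0.153 0.146] 0.036
 plane [0.534  0.0207 0.0008] 98 y [0.2254 0.2837] zmin/max [0.0902 0.2366]
```

View pics/s11c.png

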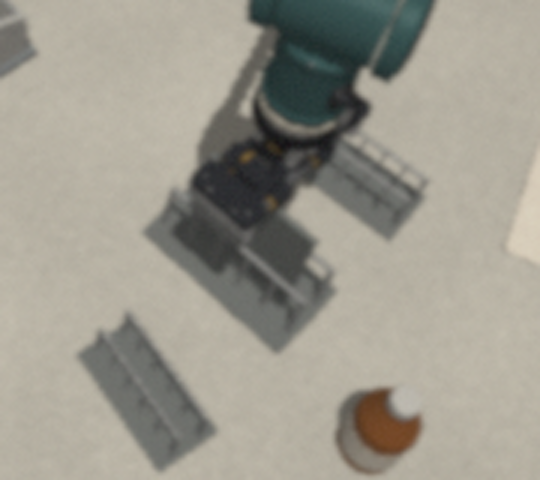

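The cover stands vertical (slope about 0) in the slot at (245,245), with the fingers off it. I open fully and retreat straight up.

>>> move_arm(deltas=[0,0,0,0,0,0,-0.5,0,0,0,0,0,0,-0.5,0,0,0,0,0,-1,-0.6,0,0,0,0,0,-3,-0.6,0,0,0,0,0,-6,-0.6,0,0,0,0,0,-10,-0.6,0,0,0,0,0,-14,-0.6,0,0,0,0,0,-14,-0.6])

```text
time: 16.6
tool_pos: [0.5332, 0.2146, 0.2803]
ee_rot: [3.131, -0.005, 1.555]
wrist_force: [0.3, -0.0, 1.2]
width: 0.0754
finger_force: 0.0
```

>>> move_arm(deltas=[0,0,0,-5,-3,-2,-0.6,0,0,0,-10,-6,-2,-0.6,0,0,0,-15,-10,-2,-0.6,0,0,0,-18,-14,-2,-0.6,0,0,0,-18,-14,-2,-0.6,0,0,0,-18,-14,-2,-0.6])

```text
time: 17.2
tool_pos: [0.3859, 0.0343, 0.293]
ee_rot: [-3.141, -0.0, 1.551]
wrist_force: [0.1, -0.0, 0.7]
width: 0.0753
finger_force: 0.0
```

```bash
python3 - <<'E'
from chk import *
s=chk('s12',.1,.155);t=snap('top','t1')
a,b=load('top0')['image'].astype(int),t['image'].astype(int)
P0=pts(load('top0'));P1=pts(t)
for n,(r,c) in dict(bottle=(190,84),beaker=(207,361),tubes=(132,218)).items():
    print(n,abs(a-b)[r-15:r+15,c-15:c+15].mean().round(2))
h=cv2.resize(s['image'][100:340,180:430],None,fx=1.6,fy=1.6);h2=t['image'][110:290,60:400];h2=cv2.resize(h2,(400,212))
c=np.zeros((384,800,3),'u1');c[:h.shape[0],:400]=h;c[:212,400:]=h2;cv2.imwrite('pics/fin.png',c[:,:,::-1])
E
```

```text
[ 1.52600815e-01  4.49000084e-01  4.99800073e-01  5.65992398e-02
 -1.26689298e-06  3.50636117e-01  1.00699866e-01  1.13018892e-06
 -5.64913212e-07] (1, 1, np.float64(1.5707963267948966)) 3.8915416398688516e-05 1.1642365836644908e-05
17.2 [-0.058 -0.277  1.533  0.     1.887 -0.038] [0.386 0.034 0.293] [-3.141 -0.     1.551] [ 0.132 -0.028  0.733] 0.075
 plane [ 0.5339  0.0172 -0.0037] 390 y [0.1558 0.2835] zmin/max [0.0905 0.1697]
bottle 7.14
beaker 8.37
tubes 8.29
```

View pics/fin.png

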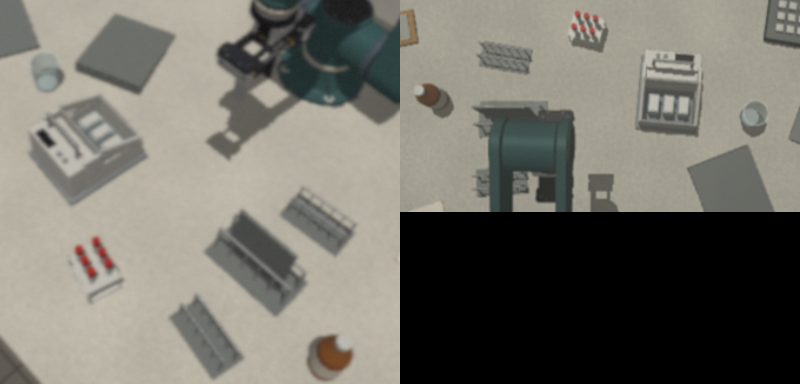

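The picture shows the cover upright in the middle of the largest rack at (260,245), with the tube rack, bottle and beaker where they were. I hand the job in.

```bash
python3 -c "
from bench import robot
print(robot.close_job())"
```

```text
the job is handed in; nothing more can be done
None
```

I tipped the cover up onto the rear bar, released it, took it by its top edge and set it upright in the middle of the largest rack's slot, then handed the job in at about 17 s; the hand-in gave no verdict back.

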